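# Refit a washing machine's programme dial

## Task

The dark programme dial is sitting loose and too high on the washing machine's control panel, because the notch in its rim is not over the red locating pin. With a fingertip, gently push the orange tab round sideways, either way, until the notch stands right over the pin, and only then press down on the middle of the dial until it is fully home on the panel. Do not pinch or lift the dial, and leave the other things on the worktop alone.

Things in the scene. Friction and masses are not known exactly. Their poses are not given: they have to be found in the camera images.
- panel: white control panel fixed flat on the worktop, 170 (x) x 235 (y) x 30 mm high, dark window and three grey buttons on its +y part. Origin: at worktop height (z = 0) straight under the dial's axis; z up. It reaches x -85 to +85, y -82 to +153 mm; its face is 30 mm up. A steel spindle, 12 mm across, rises 24 mm from the face on the axis, inside the dial. The red pin stands 56 mm out on its -x side.
- pin (a point): top of the red locating pin, 39 mm above the worktop. The pin is round and upright, 10 mm in diameter, 9 mm high, its upper 3 mm tapering to 6 mm; it stands 56 mm from the dial's axis, so its outer part shows beyond the dial's rim even while the dial covers the rest. A red line on the panel, 65 to 81 mm from the axis, marks its bearing.
- dial: loose dark dial, 0.12 kg: disc 116 mm in diameter, 6 mm thick, central boss 32 mm across. Origin: centre of the underside; z up, x towards the notch. A blind 14 mm hole in the boss turns freely on the spindle. At the start the underside is 42 mm above the worktop, on the sleeve; it turns easily either way without end and stops when not pushed. It needs 60 to 180 degrees. Home: underside at 30 mm.
- sleeve (a joint): travel down (m) of the stiff black sleeve, 50 mm across, that carries the dial: 0 = up, 0.012 = dial home on the panel's face. It does not turn; it gives way only to more than about 6 N from above (press with 10 to 20 N) and stays where it is pushed. If the notch is not over the pin, the pin stops the dial after 3 mm.
- boss (a point): middle of the flat light grey top, 32 mm across, of the boss on the dial's axis: the place to press. 31 mm above the dial's underside: 73 mm above the worktop at the start, 61 mm when home.
- notch (a point): middle of the notch at the level of the disc's underside, 56 mm from the dial's axis. The notch is 14 mm wide, open through the disc's rim and 14 mm deep radially, edged with two short white lines; another white line on the disc points at it. It goes over the pin if it is within about 3 mm of it sideways.
- tab: orange upright tab fixed on the dial, on the side opposite to the notch, to be pushed sideways: 18 mm long radially, 12 mm wide, 18 mm high, its middle 43 mm from the dial's axis. Origin: middle of its foot on the disc's top face (6 mm above the dial's underside); it turns with the dial, x and y axes the same. More than 15 N of finger force on it counts as pinching or forcing it.
- screwdriver: small screwdriver with red handle, 165 mm long, 22 mm high, lying loose; leave alone. Origin: middle of its underside.
- tape_measure: round grey pocket tape measure, 54 mm across, 24 mm high, loose; leave alone. Origin: middle of its underside.
- reel_red: reel of red cotton standing upright, 30 mm across, 40 mm high, loose; leave alone. Origin: middle of its underside.
- tin: round tin, 57 mm across, 72 mm high, loose; leave alone. Origin: middle of its underside.
- peg_green: green clothes peg lying flat, 72 x 15 x 12 mm, loose; leave alone. Origin: middle of its underside.

How it is judged:
By the outcome, as a careful person would: the job done as asked, in the order asked, and still so for the second after the job is handed in, with the robot touching nothing.
It also fails if it takes over 42 s, if anything falls off the work surface, if the arm or the gripper's body presses on something with over 40 N, if the wrist force passes 120 N, or if a joint passes its speed limit or range.

## Robot

A 7-joint arm with a two-finger parallel gripper is mounted at the origin on a cart in front of the work surface, level with it; the furniture and walls round the work are solid. World frame = base frame: x ahead of the robot, y to its left, z up, the work surface at z = 0. Lengths are in m, angles in degrees, forces in N, time in s.
With the tool pointing down it reaches from about 0.35 to 0.9 m from the base axis. Payload 19.9 kg.
Tool frame: the origin (TCP) lies at the very end of the fingers, on their centre line; the grasp point (between the pads) lies 19 mm behind it; z points along the fingers, y is the direction in which the jaws open and shut (so a half turn about z gives the same grasp; the last joint's range is limited). The gripper opens to 85 mm and grips with 20 to 120 N. Pads are 22 mm wide; open, the fingers measure 114 mm over their backs; the gripper's body (76 mm by 85 mm) begins 54 mm behind the grasp point. The pads swing forward as they close: fully open they stand 13 mm farther back than shut.
Start: joints at [-68.497, 23.915, -0.59, 92.452, 0.269, 63.638, -3.037], TCP at [0.253, 0.571, 0.231] pointing down, gripper open.
Joint ranges: [-161.28, 161.28], [-22.2, 115.67], [-73.04, 71.86], [3.21, 147.25], [-68.34, 248.33], [10.77, 114.83], [-161.83, 161.83]. Speed limits (degrees/s): [108.29, 108.29, 136.94, 136.94, 172.46, 172.46, 172.46].

## Interface

Orientations are given as a 3x3 rotation matrix whose columns are the frame's x, y, z axes.
In Python, from workcell import manip gives the robot as it stands. The module is installed in compiled form; this text tells all that it offers.
- The arm moves only by the tool jog_arm, never from a script. Its argument "rows" is a list of rows, each an object with "offset": the shift along the world's x, y, z in cm, a list of three; "turn": the turn, a rotation vector about the world's x, y, z in rad, a list of three; "claw": the finger opening in cm, from 0 to 8.54. A call has 1 to 12 rows; each row is the pose to reach, as a shift and turn from the pose commanded when the call began; what a row does not reach only later rows make up. A row lasts 1/8 s, in which the tool goes at most 62.5 mm and 10.7 degrees, less where a joint would pass 70% of its speed; a pose out of reach is approached as far as the arm can. A call with a gripper value outside its range is refused whole. The fingers move at their own pace and stop on an object; the grip force is fixed at half the most. Time passes only in rows, so rows that repeat a pose let the fingers close. It gives the time, the measured TCP pose, the force and the opening at its end, in the units of the state.
- manip.read_state(): the state, without advancing time (a new reading comes with each control period).
- manip.camera(name): name is "scene" or "top" or "wrist"; returns (picture, depth): 420x560x3 uint8, blue, green, red; 420x560 float32, m along the optical axis (not along the pixel's ray), 0 where there is no reading.
- manip.camera_info(name): a dict with "vfov" (degrees; the focal length in pixels is half the picture's height over the tangent of half this angle, whatever the lens; pixels are square), "cx", "cy" (the principal point, pixels), "R" (3x3) and "t" (3): a world point X has camera coordinates R X + t. Camera axes: x right, y down, z forward; pixel columns grow to the right and rows downward; lengths in m; the calibration is good to about 2 mm. A picture is of the moment at which its call begins: read the wrist's pose just before it. camera_info takes no time and is no camera call; for the wrist camera it gives the pose at the moment of the call.
- manip.sign_off(): hands the job in, once; it reports no verdict.
The state is a dict: "t": time; "q": joint angles; "joint_vel": joint speeds; "joint_efforts": joint torques, N m; "eef_pos": TCP position; "tool_rot": TCP orientation; "force": force on the tool from outside, world axes, zero at the start; "moment": the same for the moment, N m; "width": finger opening in m.
Only numpy, scipy, OpenCV 4.12 (cv2) and the standard library are available. Lean on these libraries where they do the work, as an engineer would, in place of code of your own. Each camera call takes 0.05 s, during which the arm holds its last target.

## Working session

There is one attempt and no reset: what is moved stays moved. The work goes in short steps, Python scripts to look and compute and a tool call to move; the robot and the scene stay as the last step left them, time stands still between calls to the robot, and variables do not carry over. Pictures are saved under pics/ and viewed, and the job is handed in when it is done.

Besides the shell and the picture viewer there is one more tool, called by a JSON object that holds its "method" and its "body". jog_arm: Moves the arm, as the interface text tells. Its arguments: {"type":"object","properties":{"rows":{"type":"array","items":{"type":"object","properties":{"offset":{"type":"array","items":{"type":"number"}},"turn":{"type":"array","items":{"type":"number"}},"claw":{"type":"number"}}}}},"required":["rows"]}

```bash
mkdir -p pics; cat > h.py <<'E'
from workcell import manip
import numpy as np, cv2
def f(ci): return 210/np.tan(np.radians(ci["vfov"])/2)
def ray(ci,u,v):
    d=np.array([(u-ci["cx"])/f(ci),(v-ci["cy"])/f(ci),1.]); R=np.array(ci["R"]);t=np.array(ci["t"])
    return -R.T@t, R.T@d
def onz(ci,u,v,z):
    c,d=ray(ci,u,v); return c+d*(z-c[2])/d[2]
def bydepth(ci,u,v,dep):
    c,d=ray(ci,u,v); return c+d*dep
def proj(ci,X):
    p=np.array(ci["R"])@np.array(X)+np.array(ci["t"]); return ci["cx"]+f(ci)*p[0]/p[2], ci["cy"]+f(ci)*p[1]/p[2]
E
python3 - <<'E'
from h import *
import pickle
for n in ("top","scene"):
    ci=manip.camera_info(n); im,d=manip.camera(n); cv2.imwrite(f"pics/{n}0.png",im); pickle.dump((ci,im,d),open(n+"0.pkl","wb")); print(n,ci)
s=manip.read_state(); print(s["t"],s["eef_pos"],s["tool_rot"],s["width"],s["force"])
E
```

```text
top {'vfov': 49.02531447109049, 'cx': 274.966926546975, 'cy': 209.0184926213774, 'R': array([[ 0.00903487, -0.99971785,  0.02196805],
       [-0.99195063, -0.0117352 , -0.12608026],
       [ 0.12630248, -0.0206521 , -0.99177678]]), 't': array([-0.00708391,  0.49474823,  1.24485133])}
scene {'vfov': 43.59094026725783, 'cx': 288.91561690110376, 'cy': 211.1485105442746, 'R': array([[ 0.1860152 , -0.98243964, -0.01451566],
       [-0.50042376, -0.08201579, -0.86188716],
       [ 0.84556159,  0.16758809, -0.50689232]]), 't': array([-0.06028682,  0.31843524,  1.06573593])}
0.1 [0.25291089 0.5712203  0.23071282] [[-9.14391597e-01  4.04830662e-01 -3.76217076e-04]
 [ 4.04830830e-01  9.14391023e-01 -1.02741084e-03]
 [-7.19178918e-05 -1.09176011e-03 -9.99999401e-01]] 0.08520230190180816 [-0.12053345  0.25520585 -0.07786442]
```

View pics/top0.png

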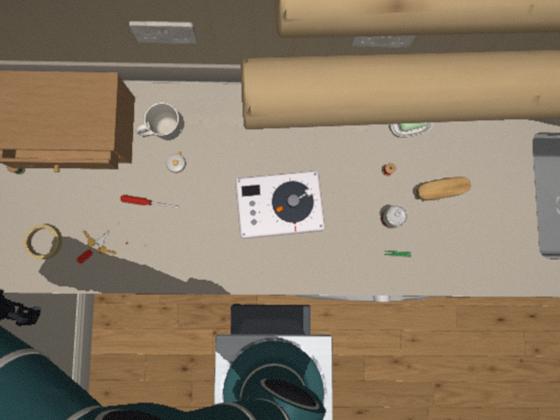

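View pics/scene0.png

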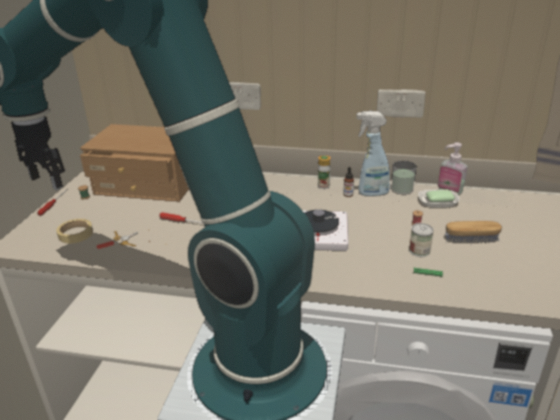

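```bash
python3 - <<'E'
from h import *
import pickle
ci,im,d=pickle.load(open("top0.pkl","rb"))
c=im[160:250,225:335]; cv2.imwrite("pics/top0c.png",cv2.resize(c,None,fx=7,fy=6.6,interpolation=cv2.INTER_CUBIC)[:, :])
for (u,v) in [(400,90),(400,15),(260,90),(293,201),(245,225),(279,209),(60,110)]:
    print(u,v,bydepth(ci,u,v,d[v,u]).round(3))
E
```

```text
400 90 [ 0.432 -0.049  1.055]
400 15 [ 0.492 -0.059  1.027]
260 90 [0.428 0.028 1.061]
293 201 [ 0.512 -0.049  0.074]
245 225 [0.45  0.08  0.029]
279 209 [ 0.49  -0.012  0.069]
60 110 [0.723 0.545 0.166]
```

View pics/top0c.png

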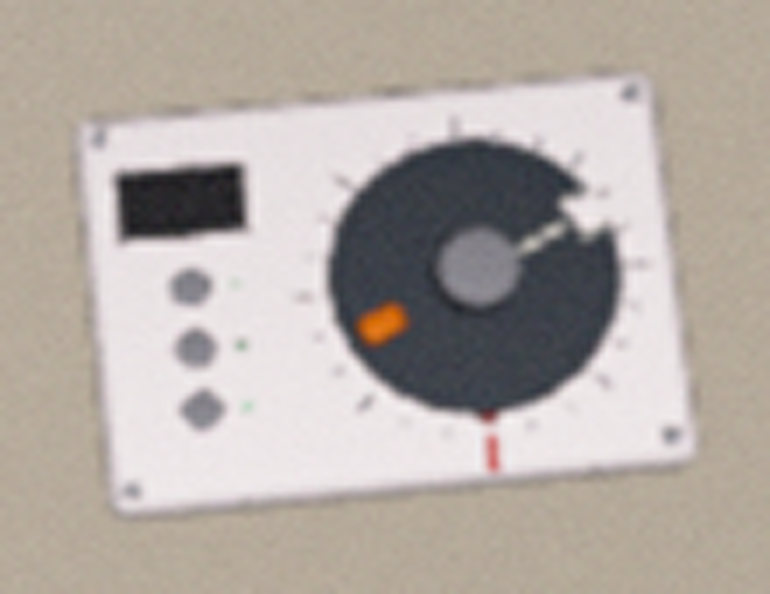

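```bash
python3 - <<'E'
from h import *
import pickle
ci,im,d=pickle.load(open("top0.pkl","rb"))
P=lambda x,y,z:onz(ci,225+(x+.0)/7-.43,160+y/6.6-.43,z)
b=P(478,266,.073);t=P(383,324,.066);n=P(588,208,.048);l=P(493,455,.03);l0=P(488,415,.033)
print(b,t,n,l)
a=lambda p:(np.degrees(np.arctan2(p[1]-b[1],p[0]-b[0])),np.hypot(*(p-b)[:2]))
for p in(t,n,l,l0):print(a(p))
for c in [(80,125),(640,77),(692,460),(118,517)]: print(P(*c,.03))
cor=[P(*c,.03) for c in [(80,125),(640,77),(692,460),(118,517)]]
e=cor[0]-cor[1]; e2=cor[3]-cor[2]; print(np.degrees(np.arctan2(e[1],e[0]))-90,np.degrees(np.arctan2(e2[1],e2[0]))-90)
yaw=np.radians(-6+0)
E
```

```text
[ 0.51485754 -0.04894985  0.073     ] [ 0.49149799 -0.01283792  0.066     ] [ 0.54354038 -0.09365303  0.048     ] [ 0.44136089 -0.05778282  0.03      ]
(np.float64(122.8974266334012), np.float64(0.04300860266414989))
(np.float64(-57.31461510786228), np.float64(0.05311383716468385))
(np.float64(-173.14694800851677), np.float64(0.07402553312446171))
(np.float64(-173.3901752704518), np.float64(0.05738236143810194))
[0.57956655 0.10766399 0.03      ]
[ 0.60332087 -0.11627017  0.03      ]
[ 0.4401175  -0.13649318  0.03      ]
[0.41387276 0.08950533 0.03      ]
6.055135501549216 6.623969596060675
```

{"method": "jog_arm", "body": {"rows": [{"offset": [1.8,-5,-0.2],"turn": [0,0,0.08],"claw": 0},{"offset": [3.6,-10,-0.5],"turn": [0,0,0.17],"claw": 0},{"offset": [5.4,-15,-0.8],"turn": [0,0,0.25],"claw": 0},{"offset": [7.2,-20,-1],"turn": [0,0,0.33],"claw": 0},{"offset": [9,-25,-1.2],"turn": [0,0,0.42],"claw": 0},{"offset": [10.8,-30,-1.5],"turn": [0,0,0.5],"claw": 0},{"offset": [12.6,-35,-1.8],"turn": [0,0,0.58],"claw": 0},{"offset": [14.4,-40,-2],"turn": [0,0,0.66],"claw": 0},{"offset": [16.2,-45,-2.2],"turn": [0,0,0.75],"claw": 0},{"offset": [18,-50,-2.5],"turn": [0,0,0.83],"claw": 0},{"offset": [19.8,-55,-2.8],"turn": [0,0,0.91],"claw": 0},{"offset": [21.6,-59.5,-3],"turn": [0,0,0.995],"claw": 0}]}}

```text
t: 1.6
eef_pos: [0.4692, -0.0254, 0.2012]
tool_rot: [[-0.836, -0.549, 0.0], [-0.549, 0.836, -0.0], [0.0, -0.0, -1.0]]
force: [1.7, 0.7, -0.8]
width: 0.0004
```

```bash
python3 - <<'E'
from h import *
import pickle
s=manip.read_state(); print(s["t"],s["eef_pos"],s["tool_rot"],s["width"],s["force"],s["q"])
for n in ("wrist",):
    ci=manip.camera_info(n); im,d=manip.camera(n); cv2.imwrite(f"pics/{n}1.png",im); pickle.dump((ci,im,d),open(n+"1.pkl","wb"))
s=manip.read_state(); print(s["t"],s["eef_pos"])
E
```

```text
1.6 [ 0.46920119 -0.02536767  0.20115097] [[-8.36123052e-01 -5.48541923e-01  3.09353172e-05]
 [-5.48541924e-01  8.36123050e-01 -5.82533812e-05]
 [ 6.08869000e-06 -6.56763133e-05 -9.99999998e-01]] 0.00042600761327197146 [ 1.66205095  0.69157627 -0.77947416] [-17.08816225  10.18622036  18.27295151 116.19086593  -3.9166675
  54.18836016 126.47651367]
1.65 [ 0.47060899 -0.03083522  0.20115697]
```

View pics/wrist1.png

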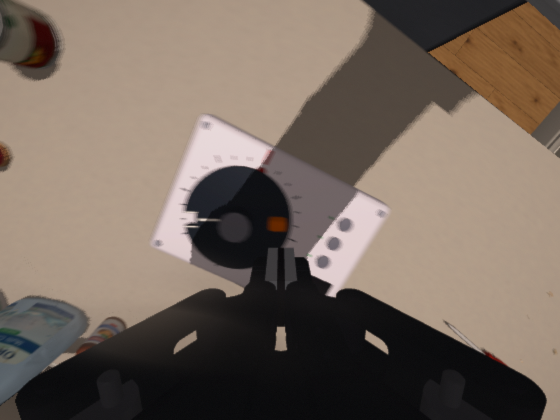

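```bash
python3 - <<'E'
from h import *
import pickle
n="wrist"
for k in range(3): im,d=manip.camera(n)
s=manip.read_state(); print(s["t"],s["eef_pos"],s["joint_vel"],s["force"])
ci=manip.camera_info(n); im,d=manip.camera(n); pickle.dump((ci,im,d),open(n+"2.pkl","wb"))
c=im[110:290,140:380]; cv2.imwrite("pics/wrist2c.png",cv2.resize(c,None,fx=3.3,fy=3.3,interpolation=cv2.INTER_CUBIC))
E
```

```text
1.8 [ 0.46883443 -0.02400299  0.20094661] [-1.67055973 -0.81469669 -1.30583382  0.509879    0.0937187   0.03540088
 -1.24397001] [-0.3047726 -0.0587176 -0.1983283]
```

View pics/wrist2c.png

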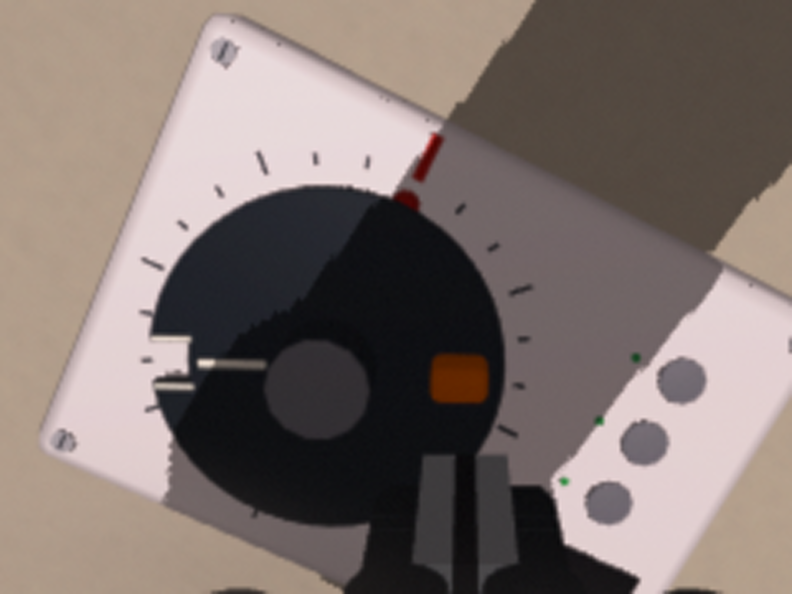

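```bash
python3 - <<'E'
from h import *
import pickle
ci,im,d=pickle.load(open("wrist2.pkl","rb"))
P=lambda x,y,z:onz(ci,140+(x-1.15)/3.3,110+(y-1.15)/3.3,z)
b=P(317,389,.073);t=P(459,378,.066);n=P(171,363,.048);l=P(436,138,.03);l0=P(419,179,.03)
print(b)
for p in(t,n,l,l0,P(232,364,.048)):print(p,np.degrees(np.arctan2(p[1]-b[1],p[0]-b[0])),np.hypot(*(p-b)[:2]))
# pure-axis estimate from line direction
v=l0-l; print(np.degrees(np.arctan2(v[1],v[0])))
v=n-t; print(np.degrees(np.arctan2(v[1],v[0])))
# disc centre check via rim points at z=.048
pts=[(152,330),(330,186),(504,365),(330,525),(215,245),(470,270)]
X=np.array([P(*q,.048)[:2] for q in pts]); A=np.c_[2*X,np.ones(len(X))]; s=np.linalg.lstsq(A,(X**2).sum(1),rcond=None)[0]; print(s[:2],np.sqrt(s[2]+s[:2]@s[:2]))
E
```

```text
[ 0.51363502 -0.04833364  0.073     ]
[ 0.48964827 -0.01325047  0.066     ] 124.36085522883566 0.04249932818949484
[ 0.541376   -0.09123603  0.048     ] -57.113020638050024 0.05108989750266625
[ 0.43557537 -0.05718091  0.03      ] -173.53369491125903 0.0785594311696358
[ 0.4496742  -0.05478517  0.03      ] -174.2402273395173 0.06428537872054593
[ 0.53091762 -0.07445113  0.048     ] -56.506406620043926 0.0313179091746595
9.64385047599261
-56.44373004894495
[ 0.51471688 -0.04709869] 0.05656142629411751
```

{"method": "jog_arm", "body": {"rows": [{"offset": [0,0,-3],"turn": [0,0,0],"claw": 0},{"offset": [0,0,-6],"turn": [0,0,0],"claw": 0},{"offset": [0,0,-9],"turn": [0,0,0],"claw": 0},{"offset": [0,0,-11.5],"turn": [0,0,0],"claw": 0},{"offset": [0,0,-13.5],"turn": [0,0,0],"claw": 0},{"offset": [0,0,-14.6],"turn": [0,0,0],"claw": 0},{"offset": [0,0,-14.6],"turn": [0,0,0],"claw": 0},{"offset": [0,0,-14.6],"turn": [0,0,0],"claw": 0}]}}

```text
t: 2.85
eef_pos: [0.4694, -0.0233, 0.0559]
tool_rot: [[-0.837, -0.547, 0.001], [-0.547, 0.837, 0.0], [-0.001, -0.0, -1.0]]
force: [0.5, 0.6, -0.8]
width: -0.0
```

```bash
cat > look.py <<'E'
from h import *
import pickle,sys
k=sys.argv[1]
ci=manip.camera_info("wrist"); im,d=manip.camera("wrist"); pickle.dump((ci,im,d),open(f"w{k}.pkl","wb")); cv2.imwrite(f"pics/w{k}.png",im)
s=manip.read_state(); print(s["t"],s["eef_pos"].round(4),s["tool_rot"][:,0].round(3),s["force"].round(2),s["moment"].round(2),s["q"].round(1))
E
python3 look.py 3
```

```text
2.9 [ 0.4694 -0.0233  0.056 ] [-0.837 -0.547 -0.001] [ 0.1  -0.19  0.65] [-0.01 -0.04  0.  ] [-13.8  24.2  15.2 122.1 -10.8  34.9 132.1]
```

View pics/w3.png

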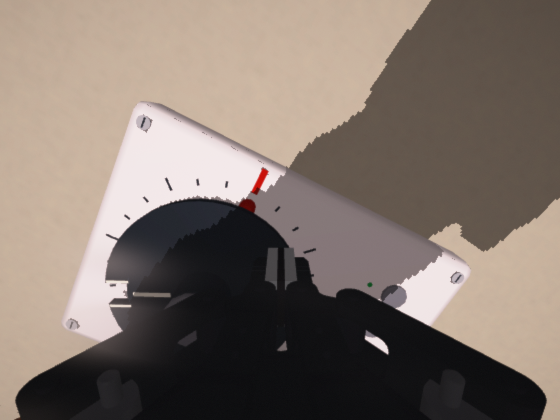

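{"method": "jog_arm", "body": {"rows": [{"offset": [0.2,0.13,-0.2],"turn": [0,0,0],"claw": 0},{"offset": [0.4,0.26,-0.25],"turn": [0,0,0],"claw": 0},{"offset": [0.58,0.39,-0.25],"turn": [0,0,0],"claw": 0},{"offset": [0.58,0.39,-0.25],"turn": [0,0,0],"claw": 0}]}}

```text
t: 3.4
eef_pos: [0.475, -0.0195, 0.0528]
tool_rot: [[-0.837, -0.547, 0.0], [-0.547, 0.837, -0.0], [-0.0, -0.0, -1.0]]
force: [0.1, -0.4, 1.0]
width: -0.0
```

```bash
python3 look.py 4; python3 - <<'E'
from h import *
s=manip.read_state(); p=s["eef_pos"][:2]; c=np.array([.5145,-.048]); print(p-c)
def rows(c0,a0,a1,step):
    for a in np.arange(step,abs(a1)+.01,step):
        r=np.radians(-a); R=np.array([[np.cos(r),-np.sin(r)],[np.sin(r),np.cos(r)]]); o=(R@c0-c0)*100; print(-a,o.round(2),round(r,3))
rows(p-c,0,-48,4)
E
```

```text
3.45 [ 0.4748 -0.0196  0.0527] [-0.837 -0.547  0.   ] [ 0.06 -0.53 -0.3 ] [ 0.01 -0.02 -0.02] [-14.   25.   15.  121.4 -11.   34.9 131.8]
[-0.03966084  0.02841875]
-4.0 [0.21 0.27] -0.07
-8.0 [0.43 0.52] -0.14
-12.0 [0.68 0.76] -0.209
-16.0 [0.94 0.98] -0.279
-20.0 [1.21 1.19] -0.349
-24.0 [1.5  1.37] -0.419
-28.0 [1.8  1.53] -0.489
-32.0 [2.11 1.67] -0.559
-36.0 [2.43 1.79] -0.628
-40.0 [2.75 1.88] -0.698
-44.0 [3.09 1.96] -0.768
-48.0 [3.42 2.01] -0.838
```

View pics/w4.png

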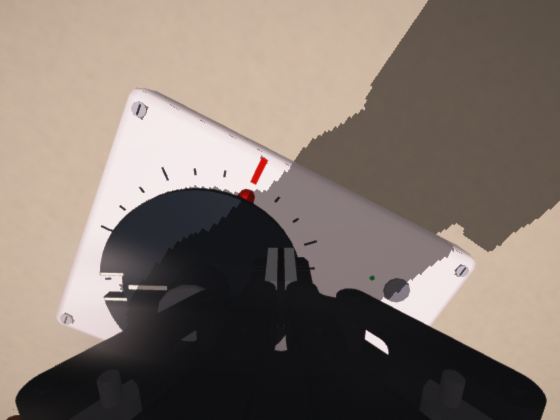

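{"method": "jog_arm", "body": {"rows": [{"offset": [0.21,0.27,0],"turn": [0,0,-0.07],"claw": 0},{"offset": [0.43,0.52,0],"turn": [0,0,-0.14],"claw": 0},{"offset": [0.68,0.76,0],"turn": [0,0,-0.209],"claw": 0},{"offset": [0.94,0.98,0],"turn": [0,0,-0.279],"claw": 0},{"offset": [1.21,1.19,0],"turn": [0,0,-0.349],"claw": 0}]}}

```text
t: 4.08
eef_pos: [0.4869, -0.0077, 0.0527]
tool_rot: [[-0.974, -0.225, -0.0], [-0.225, 0.974, -0.0], [0.0, -0.0, -1.0]]
force: [0.0, -0.8, -1.1]
width: -0.0
```

```bash
python3 look.py 5
```

```text
4.125 [ 0.4872 -0.0074  0.0528] [-0.975 -0.222 -0.   ] [-0.13  0.44  0.89] [ 0.06 -0.02  0.  ] [-19.4  26.5  19.9 119.9 -15.   36.  113.6]
```

View pics/w5.png

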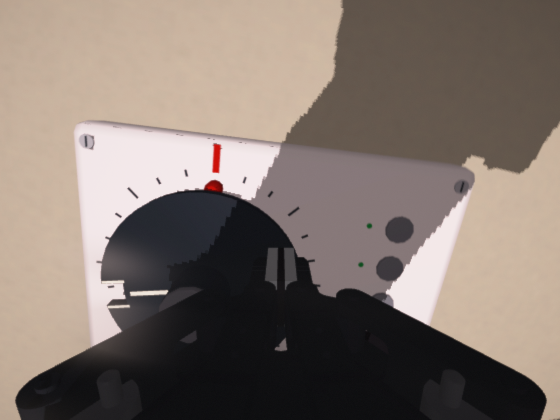

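```bash
cat > arc.py <<'E'
from h import *
import sys
c=np.array([.5145,-.048]); c0=np.array(eval(sys.argv[1])); tot=float(sys.argv[2]); n=int(sys.argv[3])
for i in range(1,n+1):
    r=np.radians(tot*i/n); R=np.array([[np.cos(r),-np.sin(r)],[np.sin(r),np.cos(r)]]); o=(R@c0-c0)*100; print('{"offset": [%.2f, %.2f, 0], "turn": [0, 0, %.3f], "claw": 0},'%(*o,r),end=" ")
E
python3 arc.py "(-.0273,.0406)" -60 12
```

```text
{"offset": [0.36, 0.22, 0], "turn": [0, 0, -0.087], "claw": 0}, {"offset": [0.75, 0.41, 0], "turn": [0, 0, -0.175], "claw": 0}, {"offset": [1.14, 0.57, 0], "turn": [0, 0, -0.262], "claw": 0}, {"offset": [1.55, 0.69, 0], "turn": [0, 0, -0.349], "claw": 0}, {"offset": [1.97, 0.77, 0], "turn": [0, 0, -0.436], "claw": 0}, {"offset": [2.40, 0.82, 0], "turn": [0, 0, -0.524], "claw": 0}, {"offset": [2.82, 0.83, 0], "turn": [0, 0, -0.611], "claw": 0}, {"offset": [3.25, 0.80, 0], "turn": [0, 0, -0.698], "claw": 0}, {"offset": [3.67, 0.74, 0], "turn": [0, 0, -0.785], "claw": 0}, {"offset": [4.09, 0.64, 0], "turn": [0, 0, -0.873], "claw": 0}, {"offset": [4.49, 0.51, 0], "turn": [0, 0, -0.960], "claw": 0}, {"offset": [4.88, 0.33, 0], "turn": [0, 0, -1.047], "claw": 0},
```

{"method": "jog_arm", "body": {"rows": [{"offset": [0.36,0.22,0],"turn": [0,0,-0.087],"claw": 0},{"offset": [0.75,0.41,0],"turn": [0,0,-0.175],"claw": 0},{"offset": [1.14,0.57,0],"turn": [0,0,-0.262],"claw": 0},{"offset": [1.55,0.69,0],"turn": [0,0,-0.349],"claw": 0},{"offset": [1.97,0.77,0],"turn": [0,0,-0.436],"claw": 0},{"offset": [2.4,0.82,0],"turn": [0,0,-0.524],"claw": 0},{"offset": [2.82,0.83,0],"turn": [0,0,-0.611],"claw": 0},{"offset": [3.25,0.8,0],"turn": [0,0,-0.698],"claw": 0},{"offset": [3.67,0.74,0],"turn": [0,0,-0.785],"claw": 0},{"offset": [4.09,0.64,0],"turn": [0,0,-0.873],"claw": 0},{"offset": [4.49,0.51,0],"turn": [0,0,-0.96],"claw": 0},{"offset": [4.88,0.33,0],"turn": [0,0,-1.047],"claw": 0}]}}

```text
t: 5.62
eef_pos: [0.5357, -0.0045, 0.0527]
tool_rot: [[-0.683, 0.731, -0.0], [0.731, 0.683, 0.0], [0.0, -0.0, -1.0]]
force: [-0.3, 0.1, -0.4]
width: -0.0001
```

```bash
python3 look.py 6
```

```text
5.675 [ 0.5361 -0.0046  0.0527] [-0.679  0.734 -0.   ] [-1.18  0.9  -0.83] [-0.04  0.   -0.01] [-30.   33.5  34.5 113.5 -28.2  41.5  64.5]
```

View pics/w6.png

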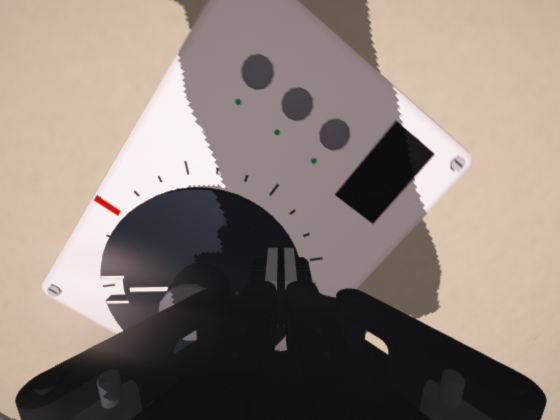

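```bash
python3 - <<'E'
from h import *
import pickle
ci,im,d=pickle.load(open("w6.pkl","rb"))
c=np.array([.5145,-.048,0])
for n,u,v,z in [("wl",131,290,.048),("wl2",167,289,.048),("e1",103,277,.048),("e2",109,302,.048),("red",118,213,.03),("red2",97,199,.03)]:
    p=onz(ci,u,v,z)-c; print(n,p[:2].round(4),np.degrees(np.arctan2(p[1],p[0])).round(1),np.hypot(*p[:2]).round(4))
E
```

```text
wl [-0.029  -0.0295] -134.4 0.0414
wl2 [-0.0142 -0.0149] -133.7 0.0206
e1 [-0.0454 -0.0334] -143.6 0.0563
e2 [-0.0338 -0.0448] -127.0 0.0561
red [-0.0646 -0.007 ] -173.8 0.065
red2 [-0.0784 -0.0082] -174.0 0.0789
```

```bash
python3 arc.py "(.0215,.0439)" -36 9
```

```text
{"offset": [0.30, -0.16, 0], "turn": [0, 0, -0.070], "claw": 0}, {"offset": [0.59, -0.34, 0], "turn": [0, 0, -0.140], "claw": 0}, {"offset": [0.87, -0.54, 0], "turn": [0, 0, -0.209], "claw": 0}, {"offset": [1.13, -0.76, 0], "turn": [0, 0, -0.279], "claw": 0}, {"offset": [1.37, -1.00, 0], "turn": [0, 0, -0.349], "claw": 0}, {"offset": [1.60, -1.25, 0], "turn": [0, 0, -0.419], "claw": 0}, {"offset": [1.81, -1.52, 0], "turn": [0, 0, -0.489], "claw": 0}, {"offset": [2.00, -1.81, 0], "turn": [0, 0, -0.559], "claw": 0}, {"offset": [2.17, -2.10, 0], "turn": [0, 0, -0.628], "claw": 0},
```

{"method": "jog_arm", "body": {"rows": [{"offset": [0.3,-0.16,0],"turn": [0,0,-0.07],"claw": 0},{"offset": [0.59,-0.34,0],"turn": [0,0,-0.14],"claw": 0},{"offset": [0.87,-0.54,0],"turn": [0,0,-0.209],"claw": 0},{"offset": [1.13,-0.76,0],"turn": [0,0,-0.279],"claw": 0},{"offset": [1.37,-1.0,0],"turn": [0,0,-0.349],"claw": 0},{"offset": [1.6,-1.25,0],"turn": [0,0,-0.419],"claw": 0},{"offset": [1.81,-1.52,0],"turn": [0,0,-0.489],"claw": 0},{"offset": [2.0,-1.81,0],"turn": [0,0,-0.559],"claw": 0},{"offset": [2.17,-2.1,0],"turn": [0,0,-0.628],"claw": 0},{"offset": [2.17,-2.1,0],"turn": [0,0,-0.628],"claw": 0},{"offset": [2.17,-2.1,0],"turn": [0,0,-0.628],"claw": 0}]}}

```text
t: 7.05
eef_pos: [0.5572, -0.0253, 0.0527]
tool_rot: [[-0.127, 0.992, -0.0], [0.992, 0.127, 0.0], [0.0, -0.0, -1.0]]
force: [-0.3, 0.3, 0.7]
width: -0.0003
```

```bash
python3 look.py 7; python3 -c "
import cv2
im=cv2.imread('pics/w7.png')[150:350,60:300]; cv2.imwrite('pics/w7c.png',cv2.resize(im,None,fx=3,fy=3,interpolation=cv2.INTER_CUBIC))"
```

```text
7.1 [ 0.5573 -0.0253  0.0527] [-0.127  0.992  0.   ] [-0.17  0.36  0.3 ] [-0.    0.01  0.02] [-33.1  38.3  42.9 110.5 -36.2  45.5  37.4]
```

View pics/w7c.png

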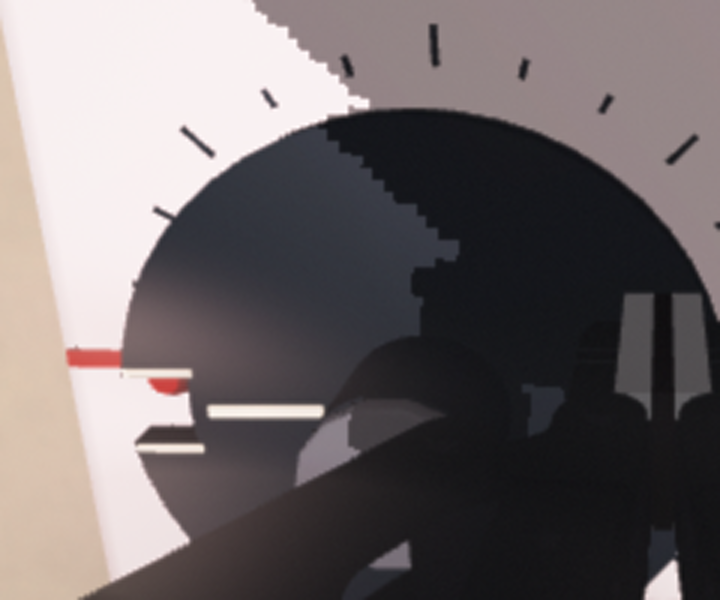

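```bash
cat > ang.py <<'E'
from h import *
import pickle,sys
ci,im,d=pickle.load(open(sys.argv[1],"rb")); x0,y0,s=eval(sys.argv[2]); c=np.array([.5145,-.048,0])
for u,v,z in eval(sys.argv[3]):
    p=onz(ci,x0+(u-(s-1)/2)/s,y0+(v-(s-1)/2)/s,z)-c; print(u,v,p[:2].round(4),np.degrees(np.arctan2(p[1],p[0])).round(2),np.hypot(*p[:2]).round(4))
E
python3 ang.py w7.pkl "(60,150,3)" "[(207,411,.048),(323,411,.048),(123,374,.048),(191,374,.048),(138,448,.048),(204,449,.048),(68,357,.03),(120,358,.03)]"
```

```text
207 411 [-0.0416 -0.0056] -172.39 0.042
323 411 [-0.0197 -0.0028] -172.0 0.0199
123 374 [-0.0572  0.0004] 179.61 0.0572
191 374 [-0.0445  0.002 ] 177.41 0.0445
138 448 [-0.055  -0.0154] -164.36 0.0572
204 449 [-0.0424 -0.014 ] -161.69 0.0446
68 357 [-0.0796 -0.0084] -173.96 0.08
120 358 [-0.0688 -0.0073] -173.96 0.0691
```

{"method": "jog_arm", "body": {"rows": [{"offset": [0.035,-0.065,0],"turn": [0,0,-0.015],"claw": 0},{"offset": [0.07,-0.13,0],"turn": [0,0,-0.03],"claw": 0},{"offset": [0.07,-0.13,0],"turn": [0,0,-0.03],"claw": 0}]}}

```text
t: 7.48
eef_pos: [0.5581, -0.0268, 0.0527]
tool_rot: [[-0.095, 0.996, -0.0], [0.996, 0.095, -0.0], [-0.0, -0.0, -1.0]]
force: [-0.4, 0.4, 0.3]
width: -0.0001
```

```bash
python3 look.py 8; python3 -c "
import cv2
im=cv2.imread('pics/w8.png')[150:350,60:300]; cv2.imwrite('pics/w8c.png',cv2.resize(im,None,fx=3,fy=3,interpolation=cv2.INTER_CUBIC))"
```

```text
7.525 [ 0.5581 -0.0267  0.0527] [-0.095  0.995 -0.   ] [ 0.88 -0.52 -0.28] [-0.01 -0.04  0.01] [-33.2  38.5  43.3 110.4 -36.6  45.7  36. ]
```

View pics/w8c.png

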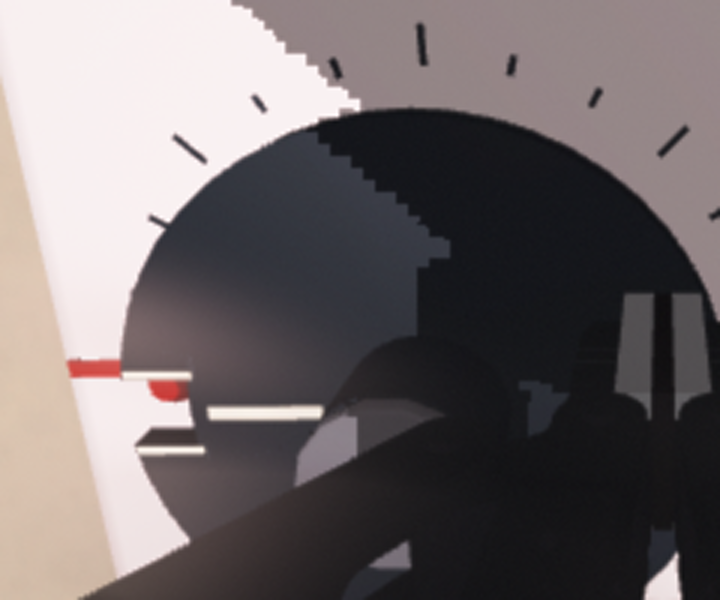

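```bash

python3 ang.py w8.pkl "(60,150,3)" "[(207,413,.048),(323,412,.048),(123,376,.048),(191,376,.048),(138,450,.048),(204,450,.048),(68,368,.03),(120,369,.03)]"
```

```text
207 413 [-0.0416 -0.0047] -173.53 0.0419
323 412 [-0.0196 -0.0024] -172.93 0.0197
123 376 [-0.057   0.0018] 178.24 0.057
191 376 [-0.0442  0.003 ] 176.18 0.0443
138 450 [-0.0554 -0.0141] -165.68 0.0572
204 450 [-0.0427 -0.0129] -163.12 0.0446
68 368 [-0.0799 -0.0085] -173.92 0.0804
120 369 [-0.069  -0.0077] -173.62 0.0694
```

{"method": "jog_arm", "body": {"rows": [{"offset": [-0.1,0.7,0],"turn": [0,0,0],"claw": 0},{"offset": [-0.15,1.5,0],"turn": [0,0,0],"claw": 0},{"offset": [-0.15,1.5,1.5],"turn": [0,0,0],"claw": 0},{"offset": [-0.15,1.5,4],"turn": [0,0,0],"claw": 0},{"offset": [-0.15,1.5,7],"turn": [0,0,0],"claw": 0},{"offset": [-0.15,1.5,11],"turn": [0,0,0],"claw": 0},{"offset": [-0.15,1.5,15],"turn": [0,0,0],"claw": 0},{"offset": [-0.15,1.5,15],"turn": [0,0,0],"claw": 0},{"offset": [-0.15,1.5,15],"turn": [0,0,0],"claw": 0}]}}

```text
t: 8.65
eef_pos: [0.5564, -0.0116, 0.2028]
tool_rot: [[-0.095, 0.995, -0.0], [0.995, 0.095, 0.0], [0.0, -0.0, -1.0]]
force: [0.3, -0.2, -0.1]
width: -0.0004
```

```bash
python3 look.py 9; python3 -c "
import cv2
im=cv2.imread('pics/w9.png')[130:310,100:340]; cv2.imwrite('pics/w9c.png',cv2.resize(im,None,fx=3,fy=3,interpolation=cv2.INTER_CUBIC))"
```

```text
8.7 [ 0.5562 -0.0116  0.2023] [-0.095  0.995  0.   ] [-0.14  0.46 -0.27] [ 0.01 -0.04 -0.04] [-43.3  27.   53.9 105.4 -24.9  60.5  25.8]
```

View pics/w9c.png

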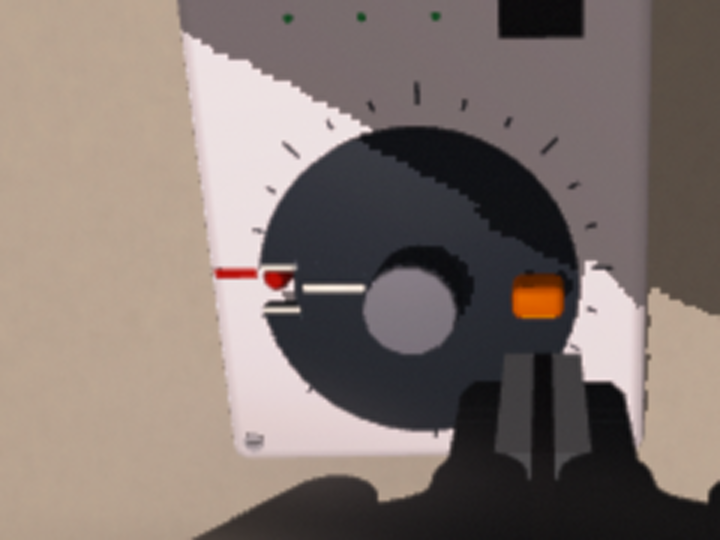

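```bash

python3 ang.py w9.pkl "(100,130,3)" "[(304,288,.048),(364,289,.048),(263,268,.048),(296,267,.048),(264,311,.048),(299,310,.048),(216,273,.03),(255,274,.03),(278,279,.039),(410,310,.073),(538,297,.066)]"
```

```text
304 288 [-0.0414 -0.0047] -173.53 0.0417
364 289 [-0.0198 -0.003 ] -171.24 0.02
263 268 [-0.0562  0.0015] 178.42 0.0562
296 267 [-0.0444  0.003 ] 176.08 0.0445
264 311 [-0.0558 -0.015 ] -164.98 0.0577
299 310 [-0.0431 -0.0134] -162.74 0.0451
216 273 [-0.0796 -0.0085] -173.87 0.08
255 274 [-0.0648 -0.0076] -173.34 0.0652
278 279 [-0.0534 -0.0054] -174.18 0.0537
410 310 [0.0004 0.0002] 31.55 0.0005
538 297 [0.0427 0.0063] 8.4 0.0432
```

{"method": "jog_arm", "body": {"rows": [{"offset": [-2,-1.8,0],"turn": [0,0,0],"claw": 0},{"offset": [-4.15,-3.64,0],"turn": [0,0,0],"claw": 0},{"offset": [-4.15,-3.64,-4],"turn": [0,0,0],"claw": 0},{"offset": [-4.15,-3.64,-8],"turn": [0,0,0],"claw": 0},{"offset": [-4.15,-3.64,-11],"turn": [0,0,0],"claw": 0},{"offset": [-4.15,-3.64,-12.3],"turn": [0,0,0],"claw": 0},{"offset": [-4.15,-3.64,-12.3],"turn": [0,0,0],"claw": 0},{"offset": [-4.15,-3.64,-12.3],"turn": [0,0,0],"claw": 0}]}}

```text
t: 9.7
eef_pos: [0.5156, -0.0483, 0.0806]
tool_rot: [[-0.095, 0.996, 0.001], [0.996, 0.095, -0.0], [-0.0, 0.001, -1.0]]
force: [-0.4, 0.1, 0.2]
width: 0.0002
```

```bash
python3 look.py 10
```

```text
9.75 [ 0.5157 -0.0481  0.0807] [-0.095  0.995  0.   ] [ 0.33 -0.53 -0.14] [-0.02  0.01  0.07] [-34.8  32.8  46.7 115.7 -33.6  45.6  37.3]
```

View pics/w10.png

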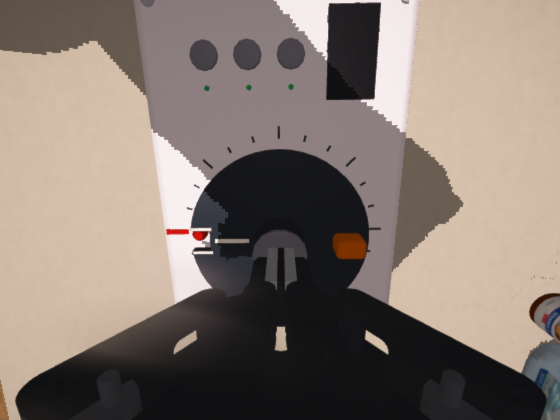

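{"method": "jog_arm", "body": {"rows": [{"offset": [-0.1,0,-0.3],"turn": [0,0,0],"claw": 0},{"offset": [-0.1,0,-0.6],"turn": [0,0,0],"claw": 0},{"offset": [-0.1,0,-0.75],"turn": [0,0,0],"claw": 0},{"offset": [-0.1,0,-0.9],"turn": [0,0,0],"claw": 0},{"offset": [-0.1,0,-1.05],"turn": [0,0,0],"claw": 0}]}}

```text
t: 10.38
eef_pos: [0.5142, -0.048, 0.0693]
tool_rot: [[-0.095, 0.995, 0.0], [0.995, 0.095, 0.0], [0.0, 0.0, -1.0]]
force: [-0.8, 1.2, 3.7]
width: 0.0001
```

{"method": "jog_arm", "body": {"rows": [{"offset": [0,0,-0.1],"turn": [0,0,0],"claw": 0},{"offset": [0,0,-0.2],"turn": [0,0,0],"claw": 0},{"offset": [0,0,-0.3],"turn": [0,0,0],"claw": 0}]}}

```text
t: 10.75
eef_pos: [0.5141, -0.048, 0.0662]
tool_rot: [[-0.095, 0.995, -0.0], [0.995, 0.095, 0.0], [0.0, -0.0, -1.0]]
force: [-1.0, 1.5, 5.0]
width: 0.0002
```

```bash
python3 look.py 11
```

```text
10.8 [ 0.5141 -0.048   0.0661] [-0.095  0.995  0.   ] [-0.42  0.67  3.72] [ 0.45  0.01 -0.03] [-33.8  34.   45.4 116.2 -34.9  44.1  38.3]
```

View pics/w11.png

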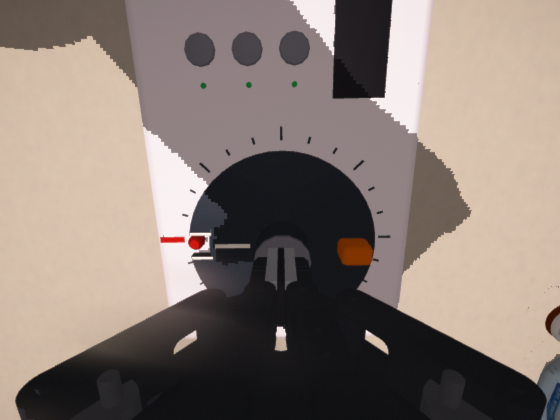

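{"method": "jog_arm", "body": {"rows": [{"offset": [0,0,-0.12],"turn": [0,0,0],"claw": 0},{"offset": [0,0,-0.24],"turn": [0,0,0],"claw": 0},{"offset": [0,0,-0.36],"turn": [0,0,0],"claw": 0},{"offset": [0,0,-0.45],"turn": [0,0,0],"claw": 0},{"offset": [0,0,-0.5],"turn": [0,0,0],"claw": 0},{"offset": [0,0,-0.5],"turn": [0,0,0],"claw": 0}]}}

```text
t: 11.55
eef_pos: [0.5141, -0.0481, 0.0612]
tool_rot: [[-0.095, 0.995, -0.0], [0.995, 0.095, -0.0], [-0.0, -0.0, -1.0]]
force: [1.2, 1.5, 1.3]
width: 0.0
```

{"method": "jog_arm", "body": {"rows": [{"offset": [0,0,-0.03],"turn": [0,0,0],"claw": 0},{"offset": [0,0,-0.06],"turn": [0,0,0],"claw": 0},{"offset": [0,0,-0.06],"turn": [0,0,0],"claw": 0}]}}

```text
t: 11.92
eef_pos: [0.5142, -0.0481, 0.0611]
tool_rot: [[-0.095, 0.995, 0.0], [0.995, 0.095, 0.0], [0.0, 0.0, -1.0]]
force: [-4.8, 3.4, 15.8]
width: -0.0001
```

{"method": "jog_arm", "body": {"rows": [{"offset": [0,0,-0.02],"turn": [0,0,0],"claw": 0},{"offset": [0,0,-0.02],"turn": [0,0,0],"claw": 0}]}}

```text
t: 12.18
eef_pos: [0.5142, -0.0482, 0.061]
tool_rot: [[-0.095, 0.996, 0.0], [0.996, 0.095, 0.001], [0.001, 0.0, -1.0]]
force: [-6.1, 3.7, 21.5]
width: -0.0002
```

{"method": "jog_arm", "body": {"rows": [{"offset": [0,0,0.5],"turn": [0,0,0],"claw": 0},{"offset": [0,0,2],"turn": [0,0,0],"claw": 0},{"offset": [0,0,5],"turn": [0,0,0],"claw": 0},{"offset": [0,2,9],"turn": [0,0,0],"claw": 0},{"offset": [0,4,13],"turn": [0,0,0],"claw": 0},{"offset": [0,4,13],"turn": [0,0,0],"claw": 0},{"offset": [0,4,13],"turn": [0,0,0],"claw": 0}]}}

```text
t: 13.05
eef_pos: [0.5139, -0.0082, 0.1905]
tool_rot: [[-0.095, 0.995, -0.0], [0.995, 0.095, 0.0], [0.0, -0.0, -1.0]]
force: [0.3, 0.1, -0.3]
width: -0.0004
```

```bash
python3 look.py 12; python3 - <<'E'
from h import *
import pickle
ci,im,d=pickle.load(open("w12.pkl","rb"))
c=np.array([.5145,-.048])
for dx,dy,z in [(0,0,.061),(0,.035,.036),(0,-.04,.036),(-.03,-.02,.036),(0.0,.075,.03),(.03,.03,.036),(.03,-.03,.036)]:
    u,v=proj(ci,[c[0]+dx,c[1]+dy,z]); u,v=int(round(u)),int(round(v))
    if 0<=u<560 and 0<=v<420: print((dx,dy,z),u,v,bydepth(ci,u,v,d[v,u]).round(4))
E
```

```text
13.1 [ 0.5137 -0.0085  0.1901] [-0.094  0.996 -0.   ] [ 0.04  0.08 -0.29] [-0.04  0.02  0.01] [-47.6  23.3  56.1 111.9 -23.1  56.9  24.7]
(0, 0, 0.061) 278 240 [ 0.5147 -0.0488  0.0587]
(0, 0.035, 0.036) 281 200 [ 0.5144 -0.013   0.0345]
(0, -0.04, 0.036) 275 265 [0.5101 0.0016 0.213 ]
(-0.03, -0.02, 0.036) 249 246 [ 0.484  -0.0679  0.0367]
(0.0, 0.075, 0.03) 285 162 [0.5148 0.0268 0.0299]
(0.03, 0.03, 0.036) 309 207 [ 0.5448 -0.0178  0.0348]
(0.03, -0.03, 0.036) 302 259 [ 0.5236 -0.0006  0.1996]
```

View pics/w12.png

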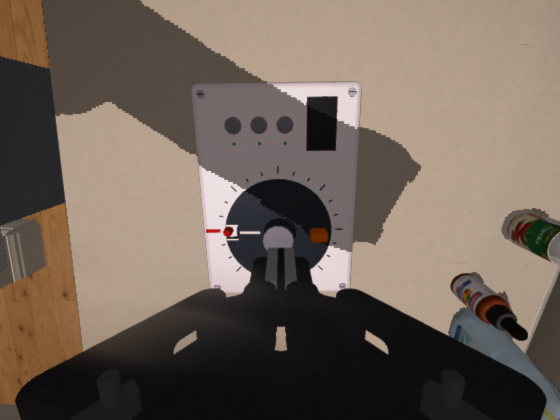

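```bash
python3 -c "
from workcell import manip
print(manip.sign_off())"
```

```text
the job is handed in; nothing more can be done
None
```

The dial is home on the panel with its notch over the red pin, and the job is handed in at about 13 s of the 42 s allowed.

- **Turning:** I pushed the orange tab round about 117° clockwise (seen from above) with the closed fingertips. The force readings I took stayed around 1–2 N. Before pressing, the pictures put the notch at about -173.3° to -173.7° and the pin at -173.8°, which is under 0.5 mm sideways.
- **Pressing:** I backed off, then pressed on the middle of the boss. It went down past the 3 mm pin stop and came to rest at 61 mm. At about 16 N, and then briefly at 21.5 N, it moved no more than 0.1 mm further. That last push was slightly above the 10–20 N suggested, but well below the limits.
- **Last checks:** After lifting off, the last picture shows the pin in the notch. Depth readings put the boss top at about 59 mm (nominal 61) and the disc top at 34.5–37 mm (nominal 36), which agrees with home to within about 2.5 mm. The force reads near zero, so the arm is touching nothing. I went nowhere near the other objects, but did not photograph them again to confirm.

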